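Refit the mug peg by feel

TASK

Put the loose wooden peg back into the mug stand: its hole was drilled by eye and lies out of sight under the cup shelf, somewhere behind the square opening in the sloped front, so feel for it with the end of the peg. Push the peg fully home, square to the slope, and let go. Leave the red jug, the steel mug and the small bottle where they stand.

Things in the scene. Friction and masses are not known exactly. Their poses are not given: they have to be found in the camera images.
- peg: Loose round wooden peg, 20 mm diameter, 150 mm long, about 50 g, each end tapering over its last 3 mm to 17 mm diameter. It stands upright in the parking block, lower end 10 mm above the counter. Origin at the centre of its lower end (the end to insert); z runs along the peg to the upper end.
- peg_tip (a point): Centre of the peg's lower end, the end to insert.
- block: Parking block of pale wood, fixed to the counter, 90 x 90 x 40 mm high, with one upright loose hole (24 mm diameter, 30 mm deep) at its centre, in which the peg stands at the start. Origin at the centre of its underside, z up. Lift the peg 40 mm or more to clear it.
- face: Sloped front of the mug stand, fixed: a wooden frame 130 x 130 mm with a square opening 62 x 62 mm, 30 degrees from level, facing the robot's side. Origin: centre of the opening, level with the frame's outer surface, 110 mm above the counter. z points out of the slope (up and towards the robot, 30 degrees from vertical; the peg goes in along -z), x up the slope, y to the left along it.
- face_floor (a point): Point on the flat, unmoving wooden floor of the opening, at its centre, 10 mm below the frame's outer surface; axes as face. The floor holds one blind hole, square to the slope: 23 mm diameter, mouth bevelled by 1 mm, 40 mm deep. The hole's centre is within 10 mm of this point along x and, independently, within 10 mm along y; it differs each time. The seated peg sticks out 100 mm from the frame.
- stand: The whole mug stand, wood, fixed, 150 mm wide, 207 mm high (220 mm over the saucer on its shelf). Origin on the counter 110 mm straight below the face's origin, x to the stand's back.
- shelf_edge (a point): Middle of the lower front edge of the stand's cup shelf (12 mm thick, as wide as the stand), 195 mm above the counter. The shelf overhangs the opening from the back to 8 mm in front of the opening's centre, so the hole can be neither seen nor reached from straight above.
- jug: Bystander: red thermos jug, about 130 mm wide, 225 mm high, with a handle on its +x side. Origin under its centre.
- mug: Bystander: steel mug, 72 mm wide, 75 mm high. Origin under its centre.
- bottle: Bystander: small brown bottle with a white cap, 44 mm wide, 120 mm high. Origin under its centre.
Things that resemble listed ones, but are neither listed nor needed, are in the scene too. Of the things shaped like the peg, the wooden one is meant. Of the things that look like the stand, the larger one is meant.

How it is judged:
At the end, for the whole second after the job is handed in: The peg's inserted end lies in the hole, at least 44 mm below the frame's outer surface (the bottom is at 50 mm) and within 16 mm of the opening's centre along and across the slope; the peg is within 0.12 rad of square to the slope and at rest (z of peg_tip in the frame of face below -0.044 m and x of peg_tip in the frame of face between -0.016 and 0.016 m and y of peg_tip in the frame of face between -0.016 and 0.016 m and angle between the z axis of peg and the z axis of face, either way round below 0.12 rad and linear speed of peg below 0.02 m/s); the robot touches nothing.
It fails at once if the jug was shifted by more than 30 mm or tipped (distance of jug from where it was at the start of the episode above 0.03 m or angle between jug's own z axis and vertical above 0.35 rad).
It fails at once if the steel mug was shifted by more than 30 mm or tipped (distance of mug from where it was at the start of the episode above 0.03 m or angle between mug's own z axis and vertical above 0.35 rad).
It fails at once if the bottle was shifted by more than 30 mm or tipped (distance of bottle from where it was at the start of the episode above 0.03 m or angle between bottle's own z axis and vertical above 0.35 rad).
It also fails if it takes over 67 s, if anything falls off the work surface, if the arm or the gripper's body presses on something with over 40 N, if the wrist force passes 120 N, or if a joint passes its speed limit or range.

ROBOT

A 6-joint arm with a two-finger parallel gripper is mounted at the origin on the work surface. World frame = base frame: x ahead of the robot, y to its left, z up, the work surface at z = 0. Lengths are in m, angles in rad, forces in N, time in s.
With the tool pointing down it reaches from about 0.275 to 0.975 m from the base axis. Payload 8.4 kg.
Tool frame: the origin (TCP) lies between the finger pads; the fingertips stand 17 mm ahead of it and the grasp point (between the pads) lies 2 mm behind it; y points along the fingers, z is the direction in which the jaws open and shut, and the axes are right-handed (so a half turn about y gives the same grasp; the last joint's range is limited). The gripper opens to 92 mm and grips with 3 to 60 N. Pads are 20 mm wide; open, the fingers measure 128 mm over their backs; the gripper's body (75 mm by 189 mm) begins 69 mm behind the grasp point.
Start: joints at [-1.208, 0.353, 1.633, -0, 1.155, -0.002], TCP at [0.223, -0.584, 0.232] pointing down, gripper open.
Joint ranges: [-2.63, 2.63], [-0.92, 2.1], [0.06, 2.66], [-1.3, 4.44], [0, 2.69], [-3.02, 3.02]. Speed limits (rad/s): [2.22, 2.22, 2.79, 3.14, 3.14, 3.14].

INTERFACE

Orientations are given as a rotation vector (axis times angle).
In Python, from plant import bot gives the robot as it stands.
- The arm moves only by the shell command python3 -m pendant 'ROWS'. ROWS is JSON, a list of rows, each a list of 3 entries, a list of its own where there are three numbers: the turn, a rotation vector about the tool's x, y, z in rad, then the shift along the tool's x, y, z in m, then the closure in counts, from 0 (fully open) to 255 (shut). A call has 1 to 12 rows; each row is the pose to reach, as a shift and turn from the pose commanded when the call began, along the tool's axes at that moment; what a row does not reach only later rows make up. A row lasts 1/12 s, in which the tool goes at most 41.7 mm and 7.16 degrees, less where a joint would pass 70% of its speed; a pose out of reach is approached as far as the arm can. A call with a gripper value outside its range is refused whole. The fingers move at their own pace and stop on an object; the grip force is fixed at half the most. Time passes only in rows, so rows that repeat a pose let the fingers close. It gives the time, the measured TCP pose, the force and the opening at its end, in the units of the state.
- bot.get_obs(): the state, without advancing time (a new reading comes with each control period).
- bot.camera(name): name is "scene" or "top" or "wrist"; returns a dict with "pixels" (400x640x3 uint8, blue, green, red), "camera_matrix" (3x3 intrinsics, pixels), "D" ([k1, k2, p1, p2, k3] as OpenCV has them; the pictures are not rectified), "R" (3x3) and "t" (3): a world point X has camera coordinates R X + t. Camera axes: x right, y down, z forward; pixel columns grow to the right and rows downward; lengths in m; the calibration is good to about 2 mm. A picture is of the moment at which its call begins. There is no depth.
- bot.sign_off(): hands the job in, once; it reports no verdict.
The state is a dict: "t": time; "qpos": joint angles; "qvel": joint speeds; "effort": joint torques, N m; "eef_pos": TCP position; "eef_rot": TCP orientation; "ft_force": force on the tool from outside, world axes, zero at the start; "torque": the same for the moment, N m; "width": finger opening in m.
Only numpy, scipy, OpenCV 4.12 (cv2) and the standard library are available. Lean on these libraries where they do the work, as an engineer would, in place of code of your own. Each camera call takes 0.05 s, during which the arm holds its last target. There are 200 camera calls.

## Working session

There is one attempt and no reset: what is moved stays moved. The work goes in short steps, Python scripts to look and compute and a shell command to move; the robot and the scene stay as the last step left them, time stands still between calls to the robot, and variables do not carry over. Pictures are saved under pics/ and viewed, about 8 in all and at most 12, crops included, and the job is handed in when it is done.

```bash
ls; mkdir -p pics; python3 - <<'E'
from plant import bot
import cv2,numpy as np
o=bot.get_obs();print({k:np.round(v,3).tolist() for k,v in o.items()})
for n in("scene","top","wrist"):
    c=bot.camera(n);cv2.imwrite(f"pics/{n}0.png",c["pixels"]);np.savez(f"pics/{n}0.npz",**c)
    print(n,np.round(c["camera_matrix"],1).tolist(),np.round(c["D"],3),np.round(-c["R"].T@c["t"],3),np.round(c["R"],2).tolist())
E
```

```text
pics
{'t': 0.0, 'qpos': [-1.208, 0.354, 1.634, 0.0, 1.155, -0.002], 'qvel': [0.0, 0.0, 0.0, -0.0, -0.001, 0.0], 'effort': [-0.001, -59.384, -33.422, 0.07, 0.023, -0.0], 'eef_pos': [0.223, -0.583, 0.231], 'eef_rot': [-0.373, 2.024, -2.021], 'ft_force': [0.111, 0.319, -0.298], 'torque': [0.011, 0.023, 0.025], 'width': 0.092}
scene [[434.0, 0.0, 324.8], [0.0, 434.0, 198.3], [0.0, 0.0, 1.0]] [0.012 0.    0.    0.    0.   ] [ 1.273 -0.442  1.005] [[0.56, 0.83, -0.0], [0.61, -0.41, -0.68], [-0.56, 0.38, -0.74]]
top [[465.6, 0.0, 313.8], [0.0, 465.6, 195.1], [0.0, 0.0, 1.0]] [0.035 0.    0.    0.    0.   ] [0.33  0.013 1.383] [[0.13, -0.99, 0.01], [-0.97, -0.13, -0.21], [0.21, 0.02, -0.98]]
wrist [[277.3, 0.0, 317.3], [0.0, 277.3, 198.2], [0.0, 0.0, 1.0]] [0.01 0.   0.   0.   0.  ] [ 0.287 -0.559  0.384] [[0.36, -0.93, -0.0], [-0.91, -0.35, 0.25], [-0.23, -0.09, -0.97]]
```

View pics/scene0.png

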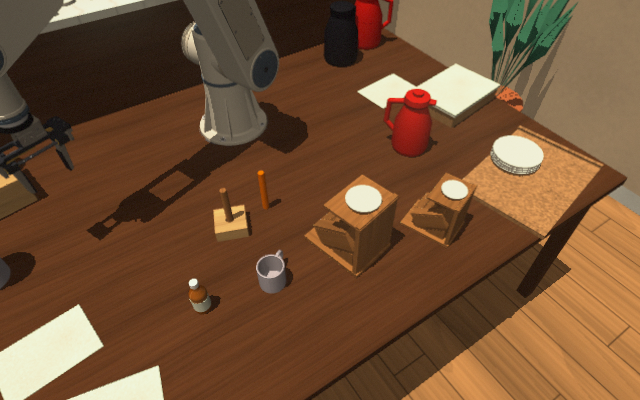

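View pics/top0.png

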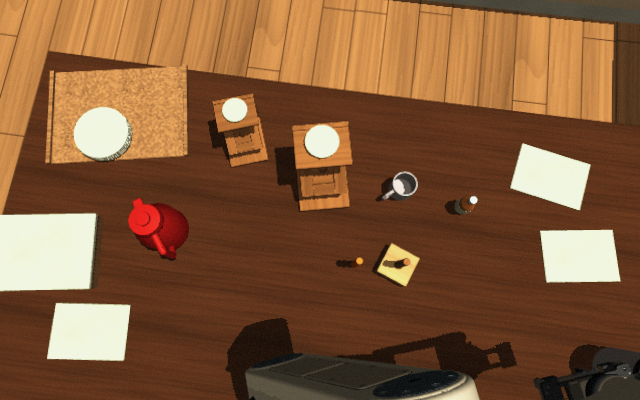

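The scene view shows the wooden peg in its block at (227,200) and the orange decoy at (263,190). The larger stand is at (355,220), the mug at (271,273) and the bottle at (199,296). In the top view the peg is at (406,262) and the stand at (322,165). I'll enlarge both views to measure.

```bash
python3 - <<'E'
import cv2,numpy as np
s=cv2.imread("pics/scene0.png")[155:275,200:400];t=cv2.imread("pics/top0.png")[115:295,280:430]
s=cv2.resize(s,None,fx=4,fy=4,interpolation=cv2.INTER_CUBIC);cv2.imwrite("pics/s1.png",s)
t=cv2.resize(t,None,fx=3.3333,fy=3.3333,interpolation=cv2.INTER_CUBIC);cv2.imwrite("pics/t1.png",t);print(s.shape,t.shape)
E
```

```text
(480, 800, 3) (600, 500, 3)
```

View pics/s1.png

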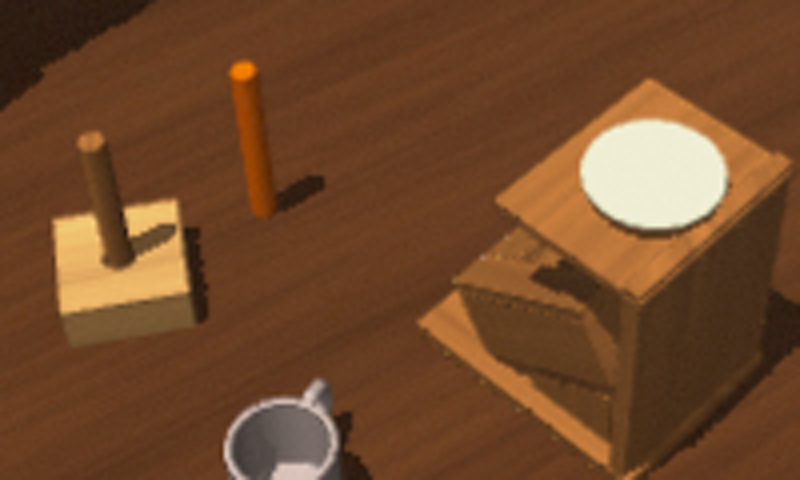

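View pics/t1.png

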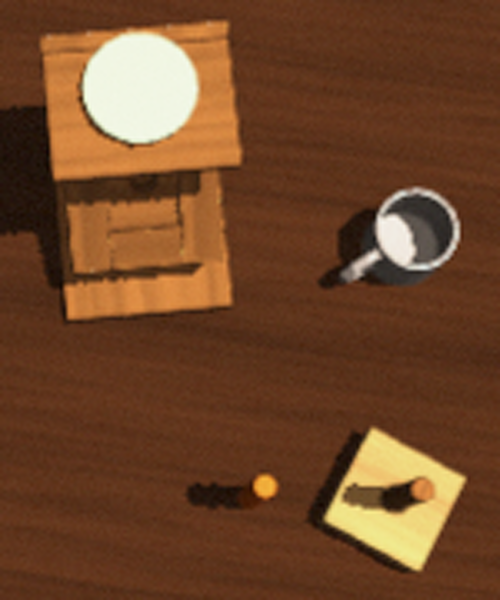

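```bash
cat > h.py <<'E'
import cv2,numpy as np
from scipy.spatial.transform import Rotation as Ro
def load(n): return dict(np.load(f"pics/{n}.npz"))
def ray(c,px):
    p=cv2.undistortPoints(np.array([[px]],float),c["camera_matrix"],c["D"])[0,0]
    d=c["R"].T@np.r_[p,1]; return -c["R"].T@c["t"],d/np.linalg.norm(d)
def tri(obs):
    A=0;b=0
    for c,px in obs:
        o,d=ray(c,px);P=np.eye(3)-np.outer(d,d);A=A+P;b=b+P@o
    X=np.linalg.solve(A,b)
    return X,[round(1e3*float(np.linalg.norm(np.cross(ray(c,p)[1],X-ray(c,p)[0]))),1) for c,p in obs]
def proj(c,X): return cv2.projectPoints(np.atleast_2d(X).astype(float),cv2.Rodrigues(c["R"])[0],c["t"],c["camera_matrix"],c["D"])[0][:,0]
def plane(c,px,o,n):
    a,d=ray(c,px);return a+d*((o-a)@n)/(d@n)
E
python3 - <<'E'
from h import *
S,T=load("scene0"),load("top0")
s=lambda u,v:(S,(200+(u+.5)/4-.5,155+(v+.5)/4-.5)); t=lambda u,v:(T,(280+(u+.5)/3.3333-.5,115+(v+.5)/3.3333-.5))
pts=dict(pegtop=((92,142),(423,489)),A=((497,203),(240,163)),B=((650,80),(50,176)),C=((792,160),(42,38)),D=((637,298),(228,22)),saucer=((654,173),(140,88)),
 blk1=((178,201),(375,430)),orange=((244,71),(265,487)))
for k,(a,b) in pts.items():
    X,r=tri([s(*a),t(*b)]);print(k,X.round(4),r)
from plant import bot
o=bot.get_obs();R=Ro.from_rotvec(o["eef_rot"]).as_matrix();print(R.round(3))
W=load("wrist0");print("cam in tool",(R.T@(-W["R"].T@W["t"]-o["eef_pos"])).round(3),"fwd",(R.T@W["R"][2]).round(3))
E
```

```text
pegtop [ 0.4478 -0.2223  0.1594] [0.8, 0.8]
A [ 0.6781 -0.0478  0.2035] [0.6, 0.6]
B [0.6459 0.0973 0.2052] [1.4, 1.4]
C [0.757  0.1211 0.2119] [0.8, 0.8]
D [ 0.7906 -0.0244  0.2106] [0.4, 0.4]
saucer [0.7234 0.0381 0.2198] [0.6, 0.6]
blk1 [ 0.4936 -0.1869  0.1204] [0.8, 0.8]
orange [ 0.4335 -0.1007  0.1491] [0.9, 0.9]
[[-0.934 -0.     0.357]
 [-0.357  0.001 -0.934]
 [ 0.    -1.    -0.001]]
cam in tool [-0.069 -0.153  0.   ] fwd [0.247 0.969 0.   ]
```

```bash
cat >> h.py <<'E'
yaw=np.radians(12.4); SX=np.array([np.cos(yaw),np.sin(yaw),0])
F=np.array([.6698,.0265,.110]); FZ=-.5*SX+[0,0,.75**.5]; FX=.75**.5*SX+[0,0,.5]; FY=np.cross(FZ,FX)
RT=np.c_[FX,-FZ,FY]
def rel(p,R,o):
    R0=Ro.from_rotvec(o["eef_rot"]).as_matrix()
    print("turn",Ro.from_matrix(R0.T@R).as_rotvec().round(3).tolist(),"shift",(R0.T@(np.array(p)-o["eef_pos"])).round(4).tolist())
E
python3 - <<'E'
from h import *
from plant import bot
T=load("top0");o=bot.get_obs()
t=lambda u,v:(280+(u+.5)/3.3333-.5,115+(v+.5)/3.3333-.5)
for px in [(145,182),(107,268),(183,262),(65,275),(205,268),(110,232),(183,228)]:
    for d in (0,.01):
        X=plane(T,t(*px),F-d*FZ,FZ)-F; print(px,d,(1e3*np.array([X@FX,X@FY])).round(1))
R=Ro.from_euler("z",np.pi/2).as_matrix()@Ro.from_rotvec(o["eef_rot"]).as_matrix()
rel([.42,-.30,.33],R,o)
E
```

```text
(145, 182) 0 [ 7.5 -3.2]
(145, 182) 0.01 [ 4.9 -3.7]
(107, 268) 0 [-66.   34.2]
(107, 268) 0.01 [-69.3  34. ]
(183, 262) 0 [-66.1 -31.5]
(183, 262) 0.01 [-69.3 -32.2]
(65, 275) 0 [-69.3  70.6]
(65, 275) 0.01 [-72.6  70.7]
(205, 268) 0 [-73.1 -50.2]
(205, 268) 0.01 [-76.4 -51. ]
(110, 232) 0 [-34.   29.4]
(110, 232) 0.01 [-37.   29.1]
(183, 228) 0 [-35.6 -33.2]
(183, 228) 0.01 [-38.6 -33.9]
turn [0.0, -1.571, -0.002] shift [-0.2854, -0.0988, -0.1947]
```

```bash
python3 -m pendant '[[[0,-0.4,0],[-0.07,-0.05,-0.05],0],[[0,-1.571,0],[-0.285,-0.1,-0.195],0],[[0,-1.571,0],[-0.285,-0.1,-0.195],0],[[0,-1.571,0],[-0.285,-0.1,-0.195],0],[[0,-1.571,0],[-0.285,-0.1,-0.195],0],[[0,-1.571,0],[-0.285,-0.1,-0.195],0],[[0,-1.571,0],[-0.285,-0.1,-0.195],0],[[0,-1.571,0],[-0.285,-0.1,-0.195],0],[[0,-1.571,0],[-0.285,-0.1,-0.195],0],[[0,-1.571,0],[-0.285,-0.1,-0.195],0],[[0,-1.571,0],[-0.285,-0.1,-0.195],0],[[0,-1.571,0],[-0.285,-0.1,-0.195],0]]'
python3 - <<'E'
from h import *
from plant import bot
o=bot.get_obs();print(o["qpos"])
rel(F+.14*FZ-.01*FX,RT,o)
E
```

```text
t: 1.15
eef_pos: [0.42, -0.2992, 0.3316]
eef_rot: [-1.337, 0.984, -0.984]
ft_force: [-0.5, -0.3, 0.4]
width: 0.0918
[-6.21914955e-01  9.49070878e-02  1.74004395e+00 -3.95221624e-05
  1.30662441e+00 -9.23754425e-01]
turn [0.388, -1.449, -0.423] shift [-0.2435, 0.1054, 0.2569]
```

```bash
python3 -m pendant '[[[0.39,-1.45,-0.42],[-0.24,0.03,0.26],0],[[0.39,-1.45,-0.42],[-0.24,0.03,0.26],0],[[0.39,-1.45,-0.42],[-0.24,0.03,0.26],0],[[0.39,-1.45,-0.42],[-0.24,0.03,0.26],0],[[0.39,-1.45,-0.42],[-0.24,0.03,0.26],0],[[0.39,-1.45,-0.42],[-0.24,0.03,0.26],0],[[0.39,-1.45,-0.42],[-0.24,0.03,0.26],0],[[0.39,-1.45,-0.42],[-0.24,0.03,0.26],0],[[0.39,-1.45,-0.42],[-0.243,0.06,0.257],0],[[0.39,-1.45,-0.42],[-0.243,0.085,0.257],0],[[0.39,-1.45,-0.42],[-0.243,0.105,0.257],0],[[0.39,-1.45,-0.42],[-0.243,0.105,0.257],0]]'
python3 -m pendant '[[[0,0,0],[0,0,0],0],[[0,0,0],[0,0,0],0]]'
python3 - <<'E'
from h import *
from plant import bot
o=bot.get_obs();print(o["qpos"]);rel(F+.14*FZ-.01*FX,RT,o)
c=bot.camera("wrist");np.savez("pics/w1.npz",**c)
cv2.imwrite("pics/w1.png",c["pixels"])
E
```

```text
t: 2.15
eef_pos: [0.5925, 0.0083, 0.223]
eef_rot: [-1.48, -0.461, -0.293]
ft_force: [-1.3, 1.1, -0.3]
width: 0.0918
t: 2.32
eef_pos: [0.5949, 0.007, 0.227]
eef_rot: [-1.479, -0.454, -0.305]
ft_force: [1.1, -0.4, 1.0]
width: 0.0918
[-0.04798493  0.11143395  2.06530736  0.21165045  0.49300345 -1.87942109]
turn [0.026, -0.112, -0.032] shift [-0.0018, -0.0, 0.0028]
```

View pics/w1.png

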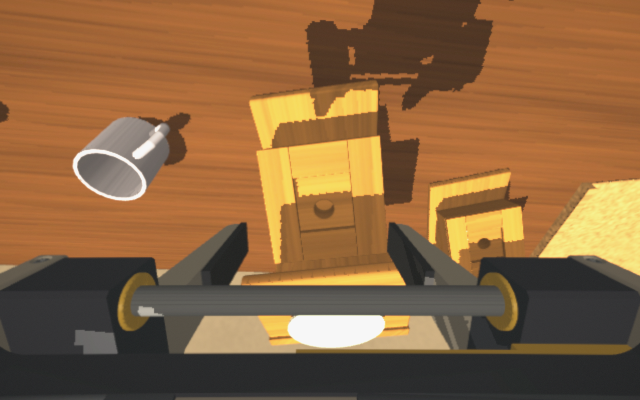

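The wrist view from the front shows the hole at (324,209) inside the opening, so it can be measured directly. I'll zoom in.

```bash
python3 - <<'E'
from h import *
c=load("w1");t=c["pixels"][130:280,245:395].copy()
t=cv2.resize(t,None,fx=4,fy=4,interpolation=cv2.INTER_CUBIC)
t=cv2.convertScaleAbs(t,alpha=1.3,beta=10)
cv2.imwrite("pics/w1c.png",t)
for d in(0,.01):
    print(d,((proj(c,[F-d*FZ+a*.031*FX+b*.031*FY for a,b in((1,1),(1,-1),(-1,-1),(-1,1))])-[245,130]+.5)*4-.5).round().tolist())
print(((proj(c,[F+a*.065*FX+b*.065*FY for a,b in((1,1),(1,-1),(-1,-1),(-1,1))])-[245,130]+.5)*4-.5).round().tolist())
E
```

```text
0 [[443.0, 397.0], [223.0, 418.0], [194.0, 201.0], [424.0, 177.0]]
0.01 [[440.0, 386.0], [226.0, 407.0], [198.0, 196.0], [421.0, 172.0]]
[[574.0, 499.0], [121.0, 541.0], [50.0, 88.0], [545.0, 32.0]]
```

View pics/w1c.png

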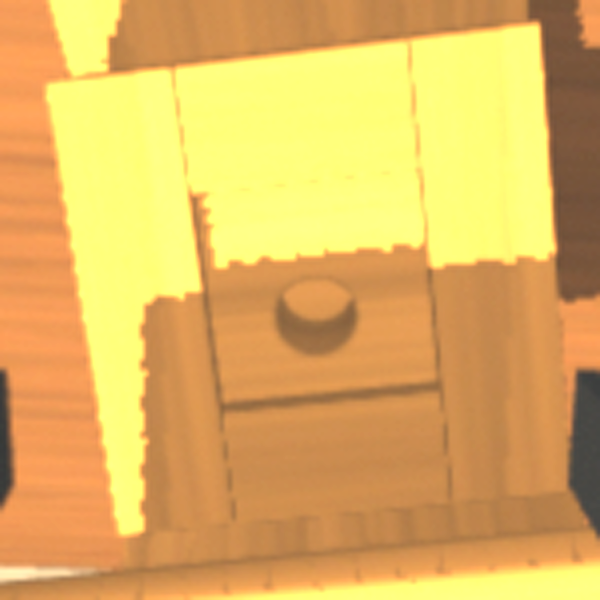

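```bash
python3 - <<'E'
from h import *
from plant import bot
c=load("w1");o=bot.get_obs()
for p in [(316,315),(275,315),(357,315),(316,275),(316,355)]:
    X=plane(c,((p[0]+.5)/4-.5+245,(p[1]+.5)/4-.5+130),F-.01*FZ,FZ)-F;print(p,(1e3*np.array([X@FX,X@FY])).round(2))
# vertical grasp pose over peg, jaw yaw as in insertion
R=np.c_[SX,[0,0,-1],np.cross(SX,[0,0,-1])]
rel([.4478,-.2223,.26],R,o)
E
```

```text
(316, 315) [ 6.42 -2.11]
(275, 315) [  5.21 -13.71]
(357, 315) [7.63 9.46]
(316, 275) [-5.16 -0.87]
(316, 355) [18.18 -3.37]
turn [-0.003, -0.116, 0.492] shift [-0.1326, -0.1149, -0.2114]
```

```bash
python3 -m pendant '[[[0,0,0],[-0.01,-0.04,0],0],[[0,-0.06,0.25],[-0.06,-0.08,-0.05],0],[[0,-0.116,0.492],[-0.133,-0.115,-0.211],0],[[0,-0.116,0.492],[-0.133,-0.115,-0.211],0],[[0,-0.116,0.492],[-0.133,-0.115,-0.211],0],[[0,-0.116,0.492],[-0.133,-0.115,-0.211],0],[[0,-0.116,0.492],[-0.133,-0.115,-0.211],0],[[0,-0.116,0.492],[-0.133,-0.115,-0.211],0],[[0,-0.116,0.492],[-0.133,-0.115,-0.211],0],[[0,-0.116,0.492],[-0.133,-0.115,-0.211],0],[[0,-0.116,0.492],[-0.133,-0.115,-0.211],0]]'
python3 -m pendant '[[[0,0,0],[0,0,0],0],[[0,0,0],[0,0,0],0]]'
python3 - <<'E'
from h import *
from plant import bot
o=bot.get_obs();R=np.c_[SX,[0,0,-1],np.cross(SX,[0,0,-1])];rel([.4478,-.2223,.13],R,o)
c=bot.camera("wrist");np.savez("pics/w2.npz",**c);cv2.imwrite("pics/w2.png",cv2.resize(c["pixels"][60:340,180:460],None,fx=2,fy=2,interpolation=2))
print(proj(c,[[.4478,-.2223,.16],[.4478,-.2223,.04]]))
E
```

```text
t: 3.28
eef_pos: [0.4489, -0.2216, 0.2602]
eef_rot: [-1.563, -0.174, 0.173]
ft_force: [0.8, 0.3, -0.7]
width: 0.0919
t: 3.45
eef_pos: [0.4487, -0.2212, 0.2598]
eef_rot: [-1.562, -0.176, 0.175]
ft_force: [-0.1, 0.2, -0.4]
width: 0.0915
turn [-0.001, 0.007, 0.001] shift [-0.0012, 0.1298, -0.001]
[[316.73822609 202.336313  ]
 [316.83959658 179.23518504]]
```

View pics/w2.png

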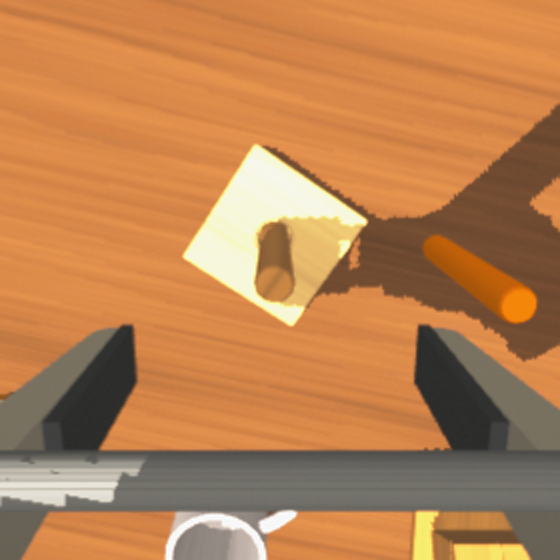

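The wrist view has the peg top at full-image (317.5,202.5) against a predicted (316.7,202.3), so I'll descend and grip.

```bash
python3 -m pendant '[[[0,0,0],[-0.001,0.04,-0.001],0],[[0,0,0],[-0.001,0.08,-0.001],0],[[0,0,0],[-0.001,0.105,-0.001],0],[[0,0,0],[-0.001,0.12,-0.001],0],[[0,0,0],[-0.001,0.13,-0.001],0],[[0,0,0],[-0.001,0.13,-0.001],0],[[0,0,0],[-0.001,0.13,-0.001],255],[[0,0,0],[-0.001,0.13,-0.001],255],[[0,0,0],[-0.001,0.13,-0.001],255],[[0,0,0],[-0.001,0.13,-0.001],255],[[0,0,0],[-0.001,0.13,-0.001],255],[[0,0,0],[-0.001,0.13,-0.001],255]]'
python3 -m pendant '[[[0,0,0],[0,0,0],255],[[0,0,0],[0,0,0],255],[[0,0,0],[0,0,0],255],[[0,0,0],[0,0,0],255]]'
```

```text
t: 4.5
eef_pos: [0.4476, -0.2235, 0.1301]
eef_rot: [-1.563, -0.175, 0.174]
ft_force: [-0.7, -0.2, -0.2]
width: 0.0539
t: 4.83
eef_pos: [0.4474, -0.2233, 0.1296]
eef_rot: [-1.562, -0.175, 0.174]
ft_force: [-1.0, -0.9, 0.2]
width: 0.0272
```

```bash
python3 -m pendant '[[[0,0,0],[0,0,0],255],[[0,0,0],[0,0,0],255],[[0,0,0],[0,0,0],255],[[0,0,0],[0,0,0],255],[[0,0,0],[0,0,0],255],[[0,0,0],[0,0,0],255]]'
python3 -m pendant '[[[0,0,0],[0,-0.02,0],255],[[0,0,0],[0,-0.04,0],255],[[0,0,0],[0,-0.07,0],255],[[0,0,0],[0,-0.10,0],255],[[0,0,0],[0,-0.13,0],255],[[0,0,0],[0,-0.14,0],255],[[0,0,0],[0,-0.14,0],255],[[0,0,0],[0,-0.14,0],255]]'
python3 - <<'E'
from h import *
from plant import bot
o=bot.get_obs();print(o["eef_pos"],o["width"],o["ft_force"])
H=F+.0064*FX-.0021*FY
rel(H+(.120+.05)*FZ,RT,o)
c=bot.camera("wrist");np.savez("pics/w3.npz",**c);cv2.imwrite("pics/w3.png",cv2.resize(c["pixels"][60:340,180:460],None,fx=2,fy=2,interpolation=2))
R0=Ro.from_rotvec(o["eef_rot"]).as_matrix()
print(((proj(c,[o["eef_pos"]+R0[:,1]*d for d in(.12,.0,-.03)])-[180,60]+.5)*2-.5).round())
E
```

```text
t: 5.33
eef_pos: [0.4474, -0.2233, 0.1296]
eef_rot: [-1.562, -0.175, 0.174]
ft_force: [-0.3, 0.7, -0.2]
width: 0.0191
t: 6.0
eef_pos: [0.4472, -0.2234, 0.2691]
eef_rot: [-1.562, -0.175, 0.174]
ft_force: [-1.0, -0.1, -1.4]
width: 0.0194
[ 0.44722647 -0.22344352  0.26909897] 0.019410226873357216 [-0.99106649 -0.11508264 -1.4383848 ]
turn [-0.003, 0.005, -0.523] shift [0.1927, 0.009, 0.1931]
[[276. 277.]
 [276. 377.]
 [277. 428.]]
```

View pics/w3.png

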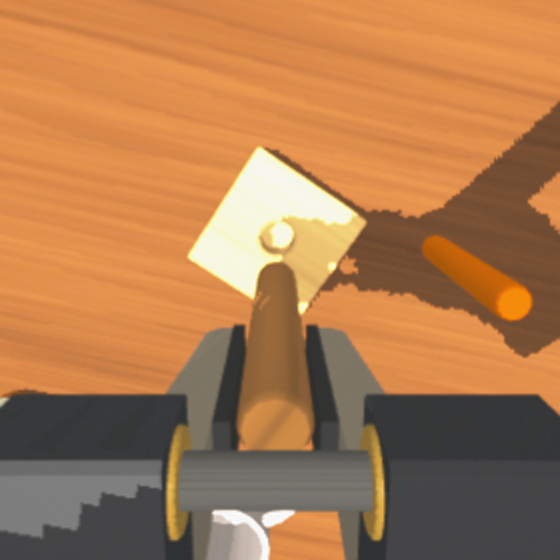

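Grip confirmed: the peg is held at 19.4 mm opening, tip at (276,270). Next is the pre-insertion pose.

```bash
python3 -m pendant '[[[0,0,-0.12],[0.01,0,0.02],255],[[0,0,-0.24],[0.03,0,0.05],255],[[0,0,-0.36],[0.06,0,0.08],255],[[0,0,-0.48],[0.09,0,0.11],255],[[0,0,-0.523],[0.12,0,0.14],255],[[0,0.005,-0.523],[0.15,0.005,0.165],255],[[0,0.005,-0.523],[0.175,0.009,0.185],255],[[0,0.005,-0.523],[0.193,0.009,0.193],255],[[0,0.005,-0.523],[0.193,0.009,0.193],255],[[0,0.005,-0.523],[0.193,0.009,0.193],255],[[0,0.005,-0.523],[0.193,0.009,0.193],255],[[0,0.005,-0.523],[0.193,0.009,0.193],255]]'
cat >> h.py <<'E'
H=F+.0064*FX-.0021*FY
def where(o):
    X=o["eef_pos"]-F;f=o["ft_force"]
    print("TCP face mm",(1e3*np.array([X@FX,X@FY,X@FZ])).round(1),"tip z",round(1e3*(X@FZ)-120,1),"f face",np.round([f@FX,f@FY,f@FZ],1),"t",o["t"])
E
python3 - <<'E'
from h import *
from plant import bot
o=bot.get_obs();where(o);rel(H+(.120+.0)*FZ,RT,o)
c=bot.camera("wrist");np.savez("pics/w4.npz",**c);cv2.imwrite("pics/w4.png",cv2.resize(c["pixels"][100:300,220:420],None,fx=3,fy=3,interpolation=2))
print(((proj(c,[H-.01*FZ,H-.01*FZ+.02*FZ,H+.05*FZ])-[220,100]+.5)*3-.5).round())
E
```

```text
t: 7.05
eef_pos: [0.5919, 0.0065, 0.2598]
eef_rot: [-1.467, -0.567, -0.24]
ft_force: [0.2, -0.1, -0.1]
width: 0.0191
TCP face mm [  5.3  -2.8 169.9] tip z 49.9 f face [ 0.1 -0.2 -0.2] t 7.05
turn [-0.003, -0.001, -0.002] shift [0.0012, 0.0499, 0.0006]
[[294. 263.]
 [295. 274.]
 [295. 300.]]
```

View pics/w4.png

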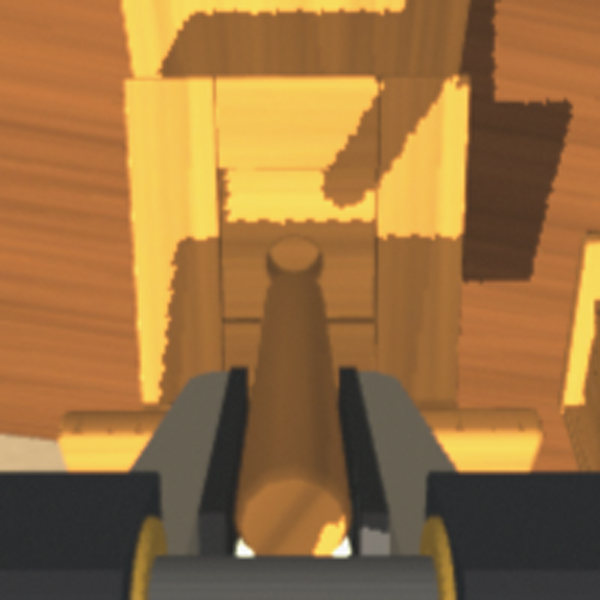

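The hole is centred at about (294,262) in the crop, which matches the prediction, and the peg points along it. I'll advance gently.

```bash
python3 -m pendant '[[[0,0,0],[0.001,0.01,0.0005],255],[[0,0,0],[0.001,0.025,0.0005],255],[[0,0,0],[0.001,0.04,0.0005],255],[[0,0,0],[0.001,0.05,0.0005],255],[[0,0,0],[0.001,0.055,0.0005],255],[[0,0,0],[0.001,0.059,0.0005],255],[[0,0,0],[0.001,0.062,0.0005],255],[[0,0,0],[0.001,0.065,0.0005],255]]'
python3 -c "
from h import *
from plant import bot
where(bot.get_obs())"
```

```text
t: 7.77
eef_pos: [0.6256, 0.015, 0.2052]
eef_rot: [-1.466, -0.57, -0.241]
ft_force: [-0.4, -0.7, -0.6]
width: 0.0194
TCP face mm [  8.1  -1.7 105.3] tip z -14.7 f face [-0.8 -0.7 -0.3] t 7.7667
```

```bash
python3 -m pendant '[[[0,0,0],[0,0.003,0],255],[[0,0,0],[0,0.006,0],255],[[0,0,0],[0,0.009,0],255],[[0,0,0],[0,0.012,0],255],[[0,0,0],[0,0.012,0],255]]'
python3 -c "
from h import *
from plant import bot
o=bot.get_obs();where(o);rel(H+.075*FZ,RT,o)"
```

```text
t: 8.18
eef_pos: [0.6314, 0.0165, 0.1943]
eef_rot: [-1.466, -0.569, -0.24]
ft_force: [0.3, -0.8, -0.9]
width: 0.0194
TCP face mm [ 7.8 -1.5 92.9] tip z -27.1 f face [-0.3 -0.9 -0.9] t 8.1833
turn [-0.003, -0.0, -0.001] shift [-0.0014, 0.0179, -0.0006]
```

```bash
python3 -m pendant '[[[0,0,0],[0,0.004,0],255],[[0,0,0],[-0.0005,0.008,0],255],[[0,0,0],[-0.0005,0.012,0],255],[[0,0,0],[-0.0005,0.016,0],255],[[0,0,0],[-0.0005,0.019,0],255],[[0,0,0],[-0.0005,0.021,0],255],[[0,0,0],[-0.0005,0.021,0],255]]'
python3 -c "
from h import *
from plant import bot
where(bot.get_obs())"
python3 -m pendant '[[[0,0,0],[0,0.001,0],255],[[0,0,0],[0,0.002,0],255],[[0,0,0],[0,0.002,0],255]]'
python3 -c "
from h import *
from plant import bot
where(bot.get_obs())"
```

```text
t: 8.77
eef_pos: [0.6413, 0.0187, 0.1758]
eef_rot: [-1.466, -0.569, -0.24]
ft_force: [-0.5, 0.6, -0.3]
width: 0.0193
TCP face mm [ 7.3 -1.4 71.8] tip z -48.2 f face [-0.5  0.7 -0.1] t 8.7667
t: 9.02
eef_pos: [0.6423, 0.0189, 0.175]
eef_rot: [-1.466, -0.57, -0.241]
ft_force: [-2.6, 0.2, 2.3]
width: 0.0188
TCP face mm [ 7.8 -1.5 70.6] tip z -49.4 f face [-1.   0.7  3.3] t 9.0167
```

```bash
python3 -m pendant '[[[0,0,0],[0,0.001,0],255],[[0,0,0],[0,0.0015,0],255],[[0,0,0],[0,0.0015,0],255]]'
python3 -c "
from h import *
from plant import bot
where(bot.get_obs())"
```

```text
t: 9.27
eef_pos: [0.643, 0.019, 0.1751]
eef_rot: [-1.466, -0.571, -0.241]
ft_force: [-14.6, -3.2, 19.7]
width: 0.0195
TCP face mm [ 8.5 -1.6 70.3] tip z -49.7 f face [-3.1  0.  24.5] t 9.2667
```

It has bottomed out: 24.5 N with the tip at about -49.7 mm. I'll relax, open and retreat.

```bash
python3 -m pendant '[[[0,0,0],[0,-0.0015,0],255],[[0,0,0],[0,-0.0015,0],0],[[0,0,0],[0,-0.0015,0],0],[[0,0,0],[0,-0.0015,0],0],[[0,0,0],[0,-0.0015,0],0],[[0,0,0],[0,-0.0015,0],0],[[0,0,0],[0,-0.0015,0],0],[[0,0,0],[0,-0.0015,0],0],[[0,0,0],[0,-0.0015,0],0],[[0,0,0],[0,-0.0015,0],0]]'
python3 -m pendant '[[[0,0,0],[0,-0.02,0],0],[[0,0,0],[0,-0.05,0],0],[[0,0,0],[0,-0.08,0],0],[[0,0,0],[0,-0.11,0],0],[[0,0,0],[0,-0.14,0],0],[[0,0,0],[0,-0.14,0],0],[[0,0,0],[0,-0.14,0],0]]'
python3 - <<'E'
from h import *
from plant import bot
c=bot.camera("wrist");np.savez("pics/w5.npz",**c)
s=bot.camera("scene")
a=cv2.resize(c["pixels"][130:280,245:395],None,fx=2.667,fy=2.667,interpolation=2);b=cv2.resize(s["pixels"][160:310,180:410],None,fx=1.74,fy=2.667,interpolation=2)[:400,:400]
b=cv2.resize(s["pixels"][170:310,260:400],(400,400),interpolation=2)
cv2.imwrite("pics/w5.png",np.hstack([a[:400,:400],b]))
# predicted far-end position/axis
print(((proj(c,[H+.1*FZ,H,H-.01*FZ])-[245,130]+.5)*2.667-.5).round())
print("scene",(((proj(s,[H+.1*FZ])-[260,170]))*400/140+[400,0]).round())
E
```

```text
t: 10.1
eef_pos: [0.6422, 0.0189, 0.1746]
eef_rot: [-1.466, -0.569, -0.24]
ft_force: [-0.0, 0.6, 0.1]
width: 0.0768
t: 10.68
eef_pos: [0.5744, 0.0032, 0.2978]
eef_rot: [-1.467, -0.572, -0.243]
ft_force: [1.3, -0.6, -0.4]
width: 0.0919
[[195. 181.]
 [194. 131.]
 [194. 128.]]
scene [[608.  40.]]
```

View pics/w5.png

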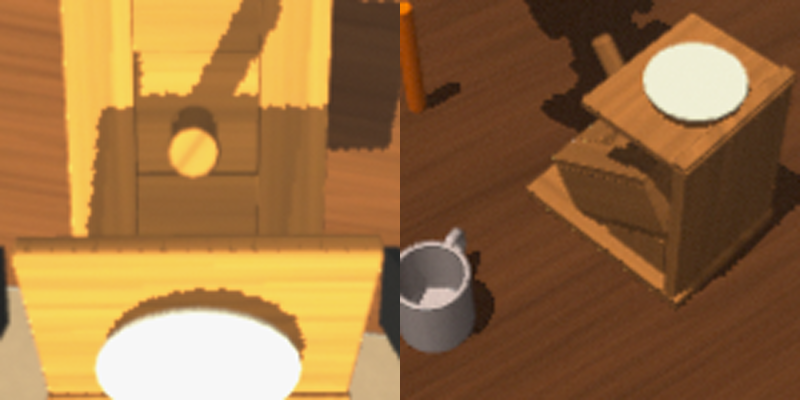

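The peg is seated but leans down-slope: its outer end is at (193,152) in the left crop against a square prediction of (195,181). I'll check the lean against the tolerance.

```bash
python3 - <<'E'
from h import *
from plant import bot
c=load("w5");u=lambda p:((p[0]+.5)/2.667-.5+245,(p[1]+.5)/2.667-.5+130)
for z in(.098,.1):
  for p in((193,152),(193,127),(193,177),(169,152),(218,152)):
    X=plane(c,u(p),F+z*FZ,FZ)-H; print(z,p,(1e3*np.array([X@FX,X@FY])).round(1),"tilt over pivot",np.round((-X@FX-.0015)/(z+.011),3))
o=bot.get_obs();where(o);print(o["ft_force"].round(1))
# bystanders: mug shift in scene/top vs start
for n in("scene","top"):
    a=load(n+"0")["pixels"];b=bot.camera(n)["pixels"]
    for k,r in dict(mug=dict(scene=(250,290,250,295),top=(170,205,378,420)),bottle=dict(scene=(275,315,185,215),top=(192,216,450,480)),jug=dict(scene=(85,158,382,440),top=(195,262,125,192)))  .items():
        y0,y1,x0,x1=r[n];print(n,k,cv2.absdiff(a[y0:y1,x0:x1],b[y0:y1,x0:x1]).mean().round(1))
E
```

```text
0.098 (193, 152) [-10.5  -0.6] tilt over pivot 0.083
0.098 (193, 127) [-19.9  -0.6] tilt over pivot 0.169
0.098 (193, 177) [-1.  -0.6] tilt over pivot -0.004
0.098 (169, 152) [-10.5  -9.5] tilt over pivot 0.083
0.098 (218, 152) [-10.5   8.6] tilt over pivot 0.083
0.1 (193, 152) [-11.   -0.6] tilt over pivot 0.085
0.1 (193, 127) [-20.2  -0.6] tilt over pivot 0.169
0.1 (193, 177) [-1.5 -0.6] tilt over pivot 0.0
0.1 (169, 152) [-11.   -9.4] tilt over pivot 0.085
0.1 (218, 152) [-11.    8.5] tilt over pivot 0.085
TCP face mm [  7.1  -1.8 209.7] tip z 89.7 f face [ 0.   0.2 -0.9] t 10.7833
[ 0.4  0.3 -0.8]
scene mug 1.5
scene bottle 1.7
scene jug 1.7
top mug 2.3
top bottle 2.4
top jug 2.5
```

The lean is about 0.084 rad. That is the clearance limit of the loose hole and under the 0.12 allowed. The gripper is clear and the bystanders are unmoved.

```bash
python3 -c "
from plant import bot
print(bot.sign_off())"
```

```text
the job is handed in; nothing more can be done
None
```

The peg is pushed home in the larger stand's hole and released, and the job was handed in at about 11 s of the 67 s allowed. Sign-off gives no verdict, so the results below are my own checks.

**How it went:** From in front, the wrist camera could see the hole under the shelf. I measured it at about (+6.4, −2.1) mm from the opening's centre, so I didn't need to feel around for it. I gripped the wooden peg in its block, tilted it to the slope and slid it in with almost no force. It bottomed out at about −49.7 mm with 24.5 N of push.

**Last checks:**
- **Gripper:** it is open and clear of the peg, with the wrist force near zero.
- **Jug, mug and bottle:** the scene and top pictures around them match the starting pictures apart from noise.
- **Squareness:** this check was not perfect. After release the peg sagged down-slope in its loose hole, to about 0.084 rad from square (limit 0.12). That matches the play between a 20 mm peg and a 23 mm hole.
- **Depth:** I did not measure it again after release. The peg's outer end lies where a seated, slightly leaning peg would put it.

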